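Open the charm jar under the bench lamp

ROBOT

A 6-joint arm with a two-finger parallel gripper is mounted at the origin on the work surface. World frame = base frame: x ahead of the robot, y to its left, z up, the work surface at z = 0. Lengths are in m, angles in rad, forces in N, time in s.
With the tool pointing down it reaches from about 0.225 to 0.875 m from the base axis. Payload 3.4 kg.
Tool frame: the origin (TCP) lies between the finger pads, 19 mm behind the fingertips; this is the grasp point; z points along the fingers, y is the line along which they close (so a half turn about z gives the same grasp; the last joint's range is limited). The gripper opens to 85 mm and grips with 20 to 120 N. Pads are 22 mm wide; open, the fingers measure 114 mm over their backs; the gripper's body (76 mm by 85 mm) begins 54 mm behind the grasp point. The pads swing forward as they close: fully open they stand 13 mm farther back than shut.
Start: joints at [1.145, 0.276, 1.505, -0, 1.361, -0.121], TCP at [0.173, 0.549, 0.25] pointing down, gripper open.
Joint ranges: [-2.89, 2.89], [-0.75, 2.08], [0.22, 2.7], [-1.18, 4.32], [0.11, 2.71], [-2.7, 2.7]. Speed limits (rad/s): [2.57, 2.57, 3.14, 3.14, 3.14, 3.14].

INTERFACE

Orientations are given as a unit quaternion [w, x, y, z].
In Python, from rig import status, get_image, job gives the robot as it stands.
- The arm moves only by the tool apply_moves, never from a script. Its arguments are lists of equal length, an entry for each row: "xyz": the shift along the tool's x, y, z each as a share of 0.3 m, from -1 to 1, a list of three; "rot": the turn, a rotation vector about the tool's x, y, z each as a share of 60 degrees, from -1 to 1, a list of three; "hand": the opening, from -1 (shut) to 1 (fully open). A call has 1 to 8 rows; each row shifts and turns the commanded pose from where the row before left it, along the tool's axes as they then stand; what a row does not reach is not made up. A row lasts 1/8 s, in which the tool goes at most 62.5 mm and 10.7 degrees, less where a joint would pass 70% of its speed; a pose out of reach is approached as far as the arm can. A call with a number of a shift or a turn outside -1 to 1 is refused whole. A call with a gripper value outside its range is refused whole. The fingers move at their own pace and stop on an object; "force" is the grip in N (left out, the last holds). Time passes only in rows, so rows that do not move let the fingers close. It gives the time, the measured TCP pose, the force, the opening and the grip force at its end, in the units of the state.
- status.get_state(): the state, without advancing time (a new reading comes with each control period).
- get_image(name): name is "side" or "top"; returns a dict with "pixels" (480x640x3 uint8, red, green, blue), "fovy" (degrees; the focal length in pixels is half the picture's height over the tangent of half this angle, whatever the lens; pixels are square), "cx", "cy" (the principal point, pixels), "origin" and "orientation" of the camera in the world. Camera axes: x right, y down, z forward; pixel columns grow to the right and rows downward; lengths in m; the calibration is good to about 2 mm. A picture is of the moment at which its call begins. There is no depth.
- job.sign_off(): hands the job in; it is judged then, once.
The state is a dict: "clock": time; "qpos": joint angles; "qd": joint speeds; "effort": joint torques, N m; "position": TCP position; "ee_rot": TCP orientation; "contact_force": force on the tool from outside, world axes, zero at the start; "moment": the same for the moment, N m; "width": finger opening in m; "gripper_force": force on a finger pad.
Only numpy, scipy, OpenCV 4.12 (cv2) and the standard library are available. Lean on these libraries where they do the work, as an engineer would, in place of code of your own. Each camera call takes 0.05 s, during which the arm holds its last target. There are 200 camera calls.

TASK

Take the dark wooden lid off the charm jar by its brass knob, bring it out from under the lamp and set it down gently, knob up, in the middle of the round cork mat; do not drop it. Leave the jar standing open where it is, and do not bump the lamp or disturb the other things on the bench.

Things in the scene. Friction and masses are not known exactly. Their poses are not given: they have to be found in the camera images.
- lid: Round dark wooden lid, 0.1 to 0.2 kg, loose on the jar. Origin: centre of its underside, z up through the knob. Upward from there: plug 74 mm across (0 to 8 mm; hangs in the jar's mouth with 4 mm play all round), disc 94 mm across (8 to 15 mm), brass knob: stem 18 mm across (15 to 24 mm) and head. Off the jar it stands level on its plug.
- lid_knob (a point): Point on the axis of the lid's brass knob, 40 mm above the lid's origin. The knob's head is an upright cylinder 28 mm across, from 24 to 46 mm above that origin. A hand tilted 40 degrees can pinch the head with its TCP here; its tips then stay just clear of the disc.
- jar: Loose white ceramic jar holding charms, 92 mm outside diameter, 60 mm high, wall 5 mm, 0.38 to 0.59 kg, standing on the lamp's base plate. Origin: centre of its underside, z up. With the lid on, the lid's origin is 52 mm above the jar's.
- lamp: Fixed black bench lamp. Origin: underside centre of its base plate, 240 (x) by 300 (y) by 8 mm. It is turned so that its front, -x, faces the left of the bench (yaw -1.8 to -1.3 rad); its y points away from the robot. Column 30 by 45 mm at x 80, y 125 mm, 348 mm high, with a cross arm (x 67 to 93, y -120 to 140, z 297 to 333 mm) that carries the LED frame. The jar is near x -30, y -30 mm.
- lamp_front (a point): Middle of the lower front edge of the LED frame, at lamp x -65, y -30, z 255 mm. The level frame, open in the middle, spans lamp x -65 to 95, y -140 to 80, z 255 to 273 mm; bars 25 mm wide. Its front bar is above the jar and blocks a hand coming straight down; a hand leaning back to lamp -x (the left) by about 40 degrees passes in front of and under it.
- cork_mat: Fixed round cork mat, 130 mm across, 6 mm thick, lying on the table to the left of the lamp. Origin: centre of its underside.
- findings_tray: Clear divided tray of small findings, 100 by 100 by 28 mm, loose, to the left of the lamp; it and the cork mat may be found in each other's place. Origin: centre of its underside. Leave alone.
- spool: Small grey and brass wire spool, 44 mm across, 26 mm high, standing on the lamp's base plate near the column. Origin: centre of its underside. Leave alone.
- red_bottle: Red bottle, 40 mm across, 75 mm high, standing on the left. Origin: centre of its underside. Leave alone.
- pliers: Pliers with red handles, about 130 mm long, 10 mm high, lying on the right. Origin: the pivot, on the table; the jaws point along x. Leave alone.
- tweezers: Steel tweezers, 115 mm long, 7 mm high, lying on the lamp's base plate between the jar and the robot. Origin: the middle of the underside; x along them. Leave alone.
- tool_cup: Grey empty cup, 72 mm across, 85 mm high, standing on the right. Origin: centre of its underside. Leave alone.
Not all that is in view belongs to the job. What is meant by the lid is not blue, green or pink, and is the smaller of those in its own colour.

How it is judged:
On the way:
1. the lid is lifted clear of the jar: its underside is above the jar's rim, and only the fingers touch it (z of lid in the frame of jar above 0.061 m and contact force between the fingers and lid above 0.5 N and contact force between lid and jar below 0.05 N), for 0.1 s.
At the end, for the whole second after the job is handed in: The lid lies flat on the cork mat, knob up (within 0.1 rad), its centre within 28 mm of the mat's centre, released and at rest; the jar stands upright (within 0.1 rad) within 25 mm of where it stood (horizontal distance between lid and cork_mat below 0.028 m and z of lid in the frame of cork_mat between 0.003 and 0.009 m and angle between each of lid, jar's own z axis and vertical below 0.1 rad and linear speed of each of lid, jar below 0.02 m/s and distance of jar from where it was at the start of the episode below 0.025 m); the robot touches nothing.
It fails at once if the lamp is hit with more than 6 N by the arm, the fingers or the lid (contact force between any of the arm, the fingers, lid and lamp above 6 N).
It fails at once if the lid is dropped: it moves faster than 0.4 m/s with no finger on it (a free fall of about 8 mm) (contact force between the fingers and lid below 0.05 N and linear speed of lid above 0.4 m/s).
It fails at once if the jar is tipped by more than 0.35 rad or shifted by more than 40 mm (angle between jar's own z axis and vertical above 0.35 rad or distance of jar from where it was at the start of the episode above 0.04 m).
It fails at once if one of the other things on the bench is shifted by more than 25 mm or knocked over (0.5 rad) (distance of any of spool, red_bottle, pliers, tweezers, tool_cup, findings_tray from where it was at the start of the episode above 0.025 m or angle between any of spool, red_bottle, pliers, tweezers, tool_cup, findings_tray's own z axis and vertical above 0.5 rad).
It also fails if it takes over 42 s, if anything falls off the work surface, if the arm or the gripper's body presses on something with over 40 N, if the wrist force passes 120 N, or if a joint passes its speed limit or range.

## Working session

There is one attempt and no reset: what is moved stays moved. The work goes in short steps, Python scripts to look and compute and a tool call to move; the robot and the scene stay as the last step left them, time stands still between calls to the robot, and variables do not carry over. Pictures are saved under pics/ and viewed, at most 10 in all, crops included, and the job is handed in when it is done.

Besides the shell and the picture viewer there is one more tool, called after "Emit:" as name(argument=value, ...), one argument or row to a line, values as JSON. apply_moves: Moves the arm, as the interface text tells. Its arguments: {"type":"object","properties":{"xyz":{"type":"array","items":{"type":"array","items":{"type":"number","minimum":-1,"maximum":1}}},"rot":{"type":"array","items":{"type":"array","items":{"type":"number","minimum":-1,"maximum":1}}},"hand":{"type":"array","items":{"type":"number"}},"force":{"type":"number"}},"required":["xyz","rot","hand"]}

```bash
mkdir -p pics; cat > h.py <<'E'
import numpy as np, cv2, json
from scipy.spatial.transform import Rotation as R
from rig import status, get_image, job
def snap(name, fn):
    d=get_image(name); cv2.imwrite('pics/'+fn, d['pixels'][:,:,::-1])
    c={k:(np.array(v).tolist() if not np.isscalar(v) else v) for k,v in d.items() if k!='pixels'}
    json.dump(c,open('pics/'+fn+'.json','w')); return d
def cam(fn): return json.load(open('pics/'+fn+'.json'))
def ray(c,u,v):
    f=240/np.tan(np.radians(c['fovy'])/2)
    q=c['orientation']; r=R.from_quat([q[1],q[2],q[3],q[0]]).apply([(u-c['cx'])/f,(v-c['cy'])/f,1])
    return np.array(c['origin']),r
def onz(c,u,v,z):
    o,r=ray(c,u,v); return o+r*(z-o[2])/r[2]
def tri(c1,p1,c2,p2):
    o1,r1=ray(c1,*p1);o2,r2=ray(c2,*p2)
    s=np.linalg.lstsq(np.c_[r1,-r2],o2-o1,rcond=None)[0]
    a,b=o1+s[0]*r1,o2+s[1]*r2; return (a+b)/2,np.linalg.norm(a-b)
def proj(c,X):
    f=240/np.tan(np.radians(c['fovy'])/2);q=c['orientation']
    p=R.from_quat([q[1],q[2],q[3],q[0]]).inv().apply(np.array(X)-c['origin']); return p[:2]/p[2]*f+[c['cx'],c['cy']]
E
python3 - <<'E'
from h import *
for n in('side','top'):
    snap(n,n+'0.png'); print(cam(n+'0.png'))
print(status.get_state())
E
```

```text
{'fovy': 43.86205298556965, 'cx': 319.8658423969605, 'cy': 227.6225664816999, 'origin': [0.4110768219052319, 0.9424086952692566, 0.8520536688715272], 'orientation': [0.02036042072758113, -0.05706684415163608, 0.8869970603699391, -0.4577827470115659]}
{'fovy': 54.99018213825189, 'cx': 322.50899094396846, 'cy': 239.44269915941985, 'origin': [0.3266806631039966, 0.008616635811832325, 1.0963235691625957], 'orientation': [-0.057812073325166545, 0.7044569388684813, -0.7041562358140017, 0.06754391920928654]}
{'clock': 0.1, 'qpos': array([ 1.14498523e+00,  2.76511412e-01,  1.50597116e+00,  5.57355858e-06,
        1.36070241e+00, -1.21006902e-01]), 'qd': array([-0.00146167, -0.00098677, -0.00282273,  0.00102955,  0.00071741,
       -0.00017103]), 'effort': array([ 1.76578771e-03, -4.17699230e+01, -2.46403170e+01, -7.71561349e-05,
        5.79933403e-03,  5.94908741e-06]), 'position': array([0.17239135, 0.54810344, 0.24925188]), 'ee_rot': array([-2.17599778e-04,  1.51813353e-01,  9.88408859e-01, -7.65853484e-04]), 'contact_force': array([-0.50815396,  0.38789049, -1.07411262]), 'moment': array([ 0.00867818, -0.0405495 , -0.0283302 ]), 'gripper_force': 0.0, 'width': 0.08526492053327261}
```

View pics/side0.png

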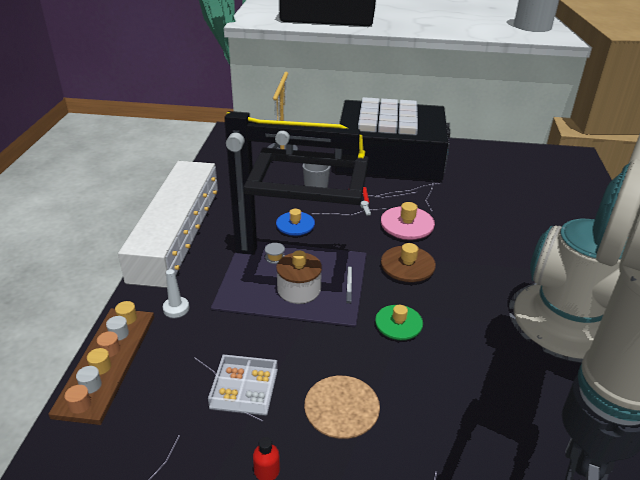

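View pics/top0.png

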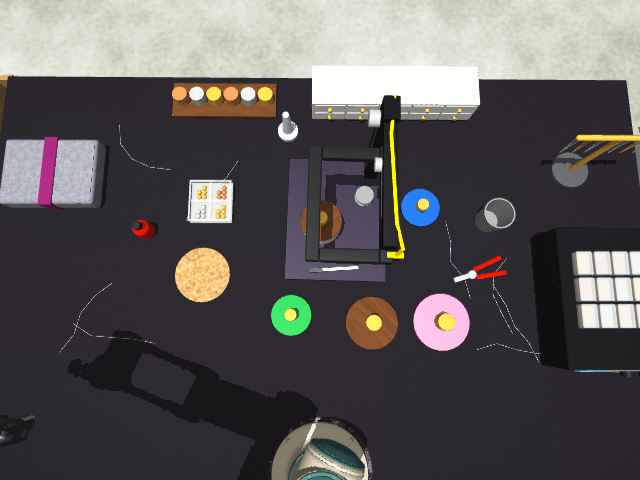

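The candidate lids are:

| Lid | Side pixel | Top pixel |
|---|---|---|
| brown, on the jar | 299,265 | 322,218 |
| brown, on the table (larger) | 408,262 | 372,322 |
| blue | 295,222 | 420,207 |
| green | 399,322 | 291,315 |
| pink | 408,221 | 441,322 |

I choose the brown lid on the jar because it is the smaller of the two browns. The mat is at side (342,406), top (203,275). Next, a close crop.

```bash
python3 - <<'E'
import cv2,numpy as np
a=cv2.imread('pics/side0.png')[235:315,250:370]; b=cv2.imread('pics/top0.png')[140:290,270:415]
a=cv2.resize(a,None,fx=4,fy=4,interpolation=2); b=cv2.resize(b,None,fx=2.1,fy=2.1,interpolation=2)
m=np.zeros((320,800,3),np.uint8); m[:320,:480]=a; m[:b.shape[0],485:485+b.shape[1]]=b; cv2.imwrite('pics/c1.png',m)
E
```

```text
(no output)
```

View pics/c1.png

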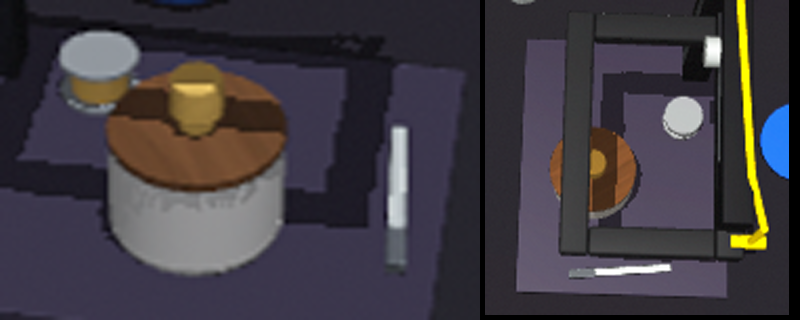

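```bash
python3 - <<'E'
from h import *
s,t=cam('side0.png'),cam('top0.png')
f=lambda x,y:((x-485)/2.1+270,140+y/2.1)
print('disc tri',tri(s,(299,267),t,f(593.5,170)))
print('disc z75',onz(s,299,267,.075),onz(t,*f(593.5,170),.075))
print('knob z106',onz(s,299.25,253.75,.106))
for p in [(527,38),(517,290),(727,297)]: print('plate',onz(t,*f(*p),.008))
for p in [(568,12),(559,250),(587,12),(587,252)]: print('frame top',onz(t,*f(*p),.273))
for p in [(247,192),(364,200),(220,312),(358,321),(367,252),(244,248)]: print('side',onz(s,*p,.008),onz(s,*p,.255))
# mat by colour
for n,c in(('side0.png',s),('top0.png',t)):
    h=cv2.cvtColor(cv2.imread('pics/'+n),cv2.COLOR_BGR2HSV)
    m=cv2.inRange(h,(8,60,90),(22,200,255)); 
    k,l,st,ce=cv2.connectedComponentsWithStats(m)
    for i in range(1,k):
        if st[i,4]>150:
            e=cv2.fitEllipse(max(cv2.findContours((l==i).astype(np.uint8),0,2)[0],key=len)); print(n,st[i],np.round(e[0],1),onz(c,*e[0],.006).round(4))
E
```

```text
disc tri (array([ 0.55491193, -0.0037961 ,  0.06978142]), np.float64(0.0024562727554362424))
disc z75 [0.55519188 0.00216161 0.075     ] [ 0.5525008  -0.00369434  0.075     ]
knob z106 [ 0.55522697 -0.00237109  0.106     ]
plate [0.72626786 0.07376785 0.008     ]
plate [0.42912667 0.0815362  0.008     ]
plate [ 0.42135748 -0.15471967  0.008     ]
frame top [0.65357259 0.02147827 0.273     ]
frame top [0.43850597 0.0282901  0.273     ]
frame top [0.65365199 0.004451   0.273     ]
frame top [0.43680367 0.00429673 0.273     ]
side [ 0.75077145 -0.37025937  0.008     ] [0.65136477 0.0138738  0.255     ]
side [ 0.44024452 -0.37610253  0.008     ] [0.43170902 0.00974056 0.255     ]
side [0.70489043 0.08581883 0.008     ] [0.61891016 0.33648736 0.255     ]
side [0.42532126 0.07340604 0.008     ] [0.42115283 0.327707   0.255     ]
side [ 0.42003724 -0.15496663  0.008     ] [0.41741511 0.16616426 0.255     ]
side [ 0.70428937 -0.12991392  0.008     ] [0.61848499 0.18388566 0.255     ]
side0.png [ 554    0   86  179 8029] [592.2  93. ] [-0.343  -1.2216  0.006 ]
side0.png [273  72  15  49 303] 
[... 216 characters left out ...]
7 1401] [407.9 261.7] [ 0.3257 -0.1347  0.006 ]
side0.png [277 250  44  31 773] [299.6 266.1] [ 0.5672 -0.0848  0.006 ]
side0.png [  49  301  104  119 4526] [ 97.7 372.2] [0.8843 0.2668 0.006 ]
side0.png [393 304  14  20 201] [399.5 313.3] [0.3427 0.0376 0.006 ]
side0.png [ 304  375   76   63 3741] [341.6 406.4] [0.4392 0.2831 0.006 ]
top0.png [ 172   83  104   34 2520] [230.6  99.6] [0.8818 0.2261 0.006 ]
top0.png [568 135  72  37 501] [600.7 148.9] [ 0.7546 -0.7057  0.006 ]
top0.png [332 204  10  34 216] [335.3 220.3] [ 0.5695 -0.0376  0.006 ]
top0.png [ 175  247   55   56 2345] [201.8 274.4] [0.4379 0.2785 0.006 ]
top0.png [ 346  297   52   53 1961] [371.4 322.6] [ 0.3256 -0.1202  0.006 ]
```

```bash
cat >> h.py <<'E'
def tilt(a,yaw=0): # tool leaning to +y by a deg, closing along x
    s,c=np.sin(np.radians(a)),np.cos(np.radians(a))
    return R.from_euler('z',yaw,degrees=True)*R.from_matrix(np.array([[0,c,-s],[1,0,0],[0,-s,-c]]).T)
def plan(P,Q,n,start=None,dec=3):
    """rows of rounded tool-axis steps to pose P,Q"""
    if start is None:
        s=status.get_state(); q=s['ee_rot']; start=(s['position'],R.from_quat([q[1],q[2],q[3],q[0]]))
    p,r=np.array(start[0]),start[1]; p0,r0=p,r; X=[];W=[]
    dv=(r0.inv()*Q).as_rotvec()
    for i in range(1,n+1):
        tp=p0+(np.array(P)-p0)*i/n; tr=r0*R.from_rotvec(dv*i/n)
        x=np.round(r.inv().apply(tp-p)/.3,dec); w=np.round((r.inv()*tr).as_rotvec()/np.radians(60),dec)
        p=p+r.apply(x*.3); r=r*R.from_rotvec(w*np.radians(60)); X.append(x.tolist());W.append(w.tolist())
    for k in range(0,n,8): print('xyz',X[k:k+8],'rot',W[k:k+8])
    print('end',p.round(4)); return p,r
E
python3 - <<'E'
from h import *
K=np.array([.555,-.002,.1]); 
plan(K+.16*np.array([0,.643,.766]),tilt(40),16)
E
```

```text
xyz [[-0.104, -0.065, 0.006], [-0.108, -0.057, 0.011], [-0.112, -0.048, 0.017], [-0.114, -0.038, 0.022], [-0.116, -0.03, 0.028], [-0.117, -0.02, 0.032], [-0.116, -0.01, 0.038], [-0.116, 0.0, 0.041]] rot [[0.026, -0.036, 0.072], [0.026, -0.036, 0.073], [0.027, -0.035, 0.072], [0.026, -0.036, 0.072], [0.026, -0.036, 0.073], [0.026, -0.036, 0.072], [0.027, -0.036, 0.072], [0.026, -0.036, 0.073]]
xyz [[-0.113, 0.01, 0.047], [-0.11, 0.02, 0.049], [-0.107, 0.029, 0.054], [-0.102, 0.038, 0.056], [-0.097, 0.048, 0.059], [-0.09, 0.057, 0.06], [-0.084, 0.064, 0.063], [-0.076, 0.073, 0.063]] rot [[0.026, -0.035, 0.072], [0.026, -0.036, 0.072], [0.026, -0.036, 0.073], [0.027, -0.036, 0.072], [0.026, -0.036, 0.072], [0.026, -0.035, 0.072], [0.026, -0.036, 0.073], [0.027, -0.036, 0.072]]
end [0.555  0.1009 0.2227]
```

Emit:
apply_moves(
  xyz=[
    [-0.104, -0.065, 0.006],
    [-0.108, -0.057, 0.011],
    [-0.112, -0.048, 0.017],
    [-0.114, -0.038, 0.022],
    [-0.116, -0.03, 0.028],
    [-0.117, -0.02, 0.032],
    [-0.116, -0.01, 0.038],
    [-0.116, 0, 0.041],
  ],
  rot=[
    [0.026, -0.036, 0.072],
    [0.026, -0.036, 0.073],
    [0.027, -0.035, 0.072],
    [0.026, -0.036, 0.072],
    [0.026, -0.036, 0.073],
    [0.026, -0.036, 0.072],
    [0.027, -0.036, 0.072],
    [0.026, -0.036, 0.073],
  ],
  hand=[1, 1, 1, 1, 1, 1, 1, 1],
  force=40,
)

```text
clock: 1.1
position: [0.3643, 0.3238, 0.2363]
ee_rot: [0.129, 0.437, 0.881, -0.129]
contact_force: [0.3, 0.4, 0.1]
width: 0.0854
gripper_force: 0.0
```

```bash
python3 - <<'E'
from h import *
K=np.array([.555,-.002,.1]); print(status.get_state()['position'],status.get_state()['qpos'])
plan(K+.16*np.array([0,.643,.766]),tilt(40),8)
E
```

```text
[0.36430588 0.32383422 0.23625125] [ 0.81015199  0.25933013  1.62297019 -0.32659214  1.44433813  0.23163986]
xyz [[-0.113, 0.01, 0.046], [-0.11, 0.02, 0.05], [-0.106, 0.029, 0.053], [-0.102, 0.039, 0.057], [-0.096, 0.048, 0.058], [-0.09, 0.056, 0.061], [-0.083, 0.065, 0.062], [-0.076, 0.072, 0.064]] rot [[0.026, -0.036, 0.072], [0.026, -0.036, 0.072], [0.027, -0.035, 0.072], [0.026, -0.036, 0.072], [0.026, -0.036, 0.072], [0.026, -0.035, 0.072], [0.026, -0.036, 0.072], [0.026, -0.036, 0.072]]
end [0.555  0.1007 0.2226]
```

Tracking is accurate, so I continue.

Emit:
apply_moves(
  xyz=[
    [-0.113, 0.01, 0.046],
    [-0.11, 0.02, 0.05],
    [-0.106, 0.029, 0.053],
    [-0.102, 0.039, 0.057],
    [-0.096, 0.048, 0.058],
    [-0.09, 0.056, 0.061],
    [-0.083, 0.065, 0.062],
    [-0.076, 0.072, 0.064],
  ],
  rot=[
    [0.026, -0.036, 0.072],
    [0.026, -0.036, 0.072],
    [0.027, -0.035, 0.072],
    [0.026, -0.036, 0.072],
    [0.026, -0.036, 0.072],
    [0.026, -0.035, 0.072],
    [0.026, -0.036, 0.072],
    [0.026, -0.036, 0.072],
  ],
  hand=[1, 1, 1, 1, 1, 1, 1, 1],
)

```text
clock: 2.1
position: [0.5556, 0.1014, 0.222]
ee_rot: [0.242, 0.665, 0.665, -0.242]
contact_force: [0.5, 1.5, 0.4]
width: 0.0855
gripper_force: 0.0
```

```bash
python3 - <<'E'
from h import *
print(status.get_state()['position'],status.get_state()['qpos'])
snap('side','side1.png');snap('top','top1.png')
a=cv2.imread('pics/side1.png')[90:390,180:480];b=cv2.imread('pics/top1.png')[90:390,180:480]
cv2.imwrite('pics/c2.png',cv2.resize(np.hstack([a,b]),(800,400),interpolation=2))
E
```

```text
[0.55563123 0.10144176 0.22203244] [ 0.41921823  0.44889387  1.51486051 -0.62807033  1.51861147  0.56453041]
```

View pics/c2.png

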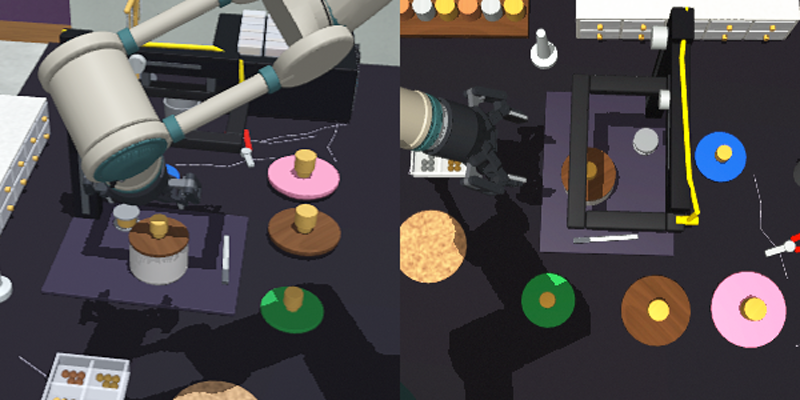

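The hand leans left and is clear in front of the frame. The fingertips are at top (274,178) and (274,226), with the knob at (322,218). I'll check its x against the calibration.

```bash
python3 - <<'E'
from h import *
t,s=cam('top1.png'),cam('side1.png')
P=np.array([.5556,.1014,.222]); d=np.array([0,-.643,-.766])
print('tips',[proj(t,P+.006*d+[e,0,0]).round(1) for e in(-.05,.05)],'meas y mid 202')
for y in(217.5,218.1): print(onz(t,322,y,.106))
print('side knob z106',onz(s,180+159*.75,90+220*.75,.106), 'expected px top',proj(t,[.555,-.002,.106]),proj(s,[.555,-.002,.106]))
# knob colour blob in side0
h=cv2.cvtColor(cv2.imread('pics/side0.png'),cv2.COLOR_BGR2HSV)[245:275,285:315]
m=cv2.inRange(h,(18,120,60),(30,255,255)); ys,xs=np.nonzero(m); print('knob blob',xs.min()+285,xs.max()+285,ys.min()+245,ys.max()+245)
c=cam('side0.png'); 
for z in(.084,.095,.106): print(z,proj(c,[.555,-.002,z]),proj(c,[.541,-.002,z]),proj(c,[.569,-.002,z]))
E
```

```text
tips [array([270.4, 228.6]), array([271.4, 179.1])] meas y mid 202
[ 0.55342357 -0.00405802  0.106     ]
[ 0.55207075 -0.0040572   0.106     ]
side knob z106 [0.55461951 0.00169382 0.106     ] expected px top [321.06477073 216.7990194 ] [299.3335979  253.87113364]
knob blob 292 305 251 268
0.084 [299.37488527 262.33024566] [306.13453264 262.92955968] [292.62889994 261.73214293]
0.095 [299.35434985 258.12287146] [306.14946322 258.72104898] [292.57304216 257.52590925]
0.106 [299.3335979  253.87113364] [306.16455139 254.46811728] [292.516596   253.27536927]
```

```bash
python3 - <<'E'
from h import *
plan([.5545,-.002,.101],tilt(40),8)
E
```

```text
xyz [[-0.0, -0.001, 0.066], [-0.001, -0.001, 0.065], [-0.0, -0.001, 0.066], [-0.001, -0.001, 0.066], [-0.0, -0.001, 0.065], [-0.001, -0.001, 0.066], [0.0, -0.001, 0.066], [-0.0, -0.001, 0.066]] rot [[-0.0, 0.0, -0.0], [-0.0, 0.0, -0.0], [-0.0, 0.0, -0.0], [-0.0, 0.0, -0.0], [-0.001, 0.0, -0.0], [0.0, 0.0, -0.0], [0.0, 0.0, -0.0], [0.0, 0.0, -0.0]]
end [ 0.5544 -0.002   0.1008]
```

Emit:
apply_moves(
  xyz=[
    [0, -0.001, 0.08],
    [-0.001, -0.001, 0.08],
    [0, -0.001, 0.08],
    [-0.001, -0.001, 0.08],
    [0, -0.001, 0.08],
    [-0.001, 0, 0.065],
    [0, 0, 0.04],
    [0, 0, 0.021],
  ],
  rot=[
    [0, 0, 0],
    [0, 0, 0],
    [0, 0, 0],
    [0, 0, 0],
    [0, 0, 0],
    [0, 0, 0],
    [0, 0, 0],
    [0, 0, 0],
  ],
  hand=[1, 1, 1, 1, 1, 1, 1, 1],
)

```text
clock: 3.2
position: [0.5536, 0.0003, 0.1018]
ee_rot: [0.241, 0.664, 0.666, -0.241]
contact_force: [-0.8, 0.0, 0.3]
width: 0.0854
gripper_force: 0.0
```

```bash
python3 - <<'E'
from h import *
s=status.get_state();print(s['position'],s['qpos'],s['contact_force'])
snap('side','side2.png');snap('top','top2.png')
a=cv2.imread('pics/side2.png')[190:340,210:360];b=cv2.imread('pics/top2.png')[140:290,220:370]
cv2.imwrite('pics/c3.png',cv2.resize(np.hstack([a,b]),(800,400),interpolation=2))
E
```

```text
[5.53568686e-01 3.00947401e-04 1.01797618e-01] [ 0.26515979  0.51387595  1.75909502 -0.72902745  1.1938416   0.65471096] [-0.83552596  0.03993436  0.29935093]
```

View pics/c3.png

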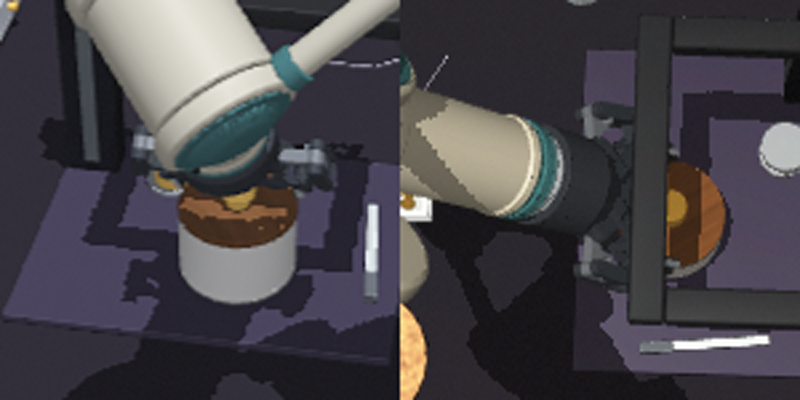

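The knob sits centred between the open fingers and nothing is touching. I close now.

Emit:
apply_moves(
  xyz=[
    [0, 0.002, 0.005],
    [0, 0, 0],
    [0, 0, 0],
    [0, 0, 0],
    [0, 0, 0],
    [0, 0, 0],
    [0, 0, 0],
    [0, 0, 0],
  ],
  rot=[
    [0, 0, 0],
    [0, 0, 0],
    [0, 0, 0],
    [0, 0, 0],
    [0, 0, 0],
    [0, 0, 0],
    [0, 0, 0],
    [0, 0, 0],
  ],
  hand=[0.2, -0.1, -0.3, -1, -1, -1, -1, -1],
  force=40,
)

```text
clock: 4.3
position: [0.5549, -0.0005, 0.1015]
ee_rot: [0.242, 0.664, 0.665, -0.241]
contact_force: [-0.3, 3.5, 4.9]
width: 0.0268
gripper_force: 39.7
```

```bash
python3 - <<'E'
from h import *
s=status.get_state();p=s['position'];print(p,s['width'],s['contact_force'])
e=plan(p+[0,0,.025],tilt(40),6)
E
```

```text
[ 5.54921760e-01 -4.67810592e-04  1.01461348e-01] 0.026761971746203254 [-0.33003933  3.53144457  4.86921406]
xyz [[-0.009, 0.0, -0.011], [-0.009, 0.0, -0.01], [-0.009, 0.0, -0.011], [-0.009, 0.0, -0.011], [-0.009, 0.0, -0.01], [-0.009, 0.0, -0.011]] rot [[0.0, -0.0, 0.0], [0.001, -0.001, 0.0], [0.0, 0.0, 0.001], [0.001, -0.0, -0.0], [0.0, -0.0, -0.0], [0.001, -0.001, 0.0]]
end [ 0.5549 -0.0006  0.1266]
```

Emit:
apply_moves(
  xyz=[
    [-0.009, 0, -0.011],
    [-0.009, 0, -0.01],
    [-0.009, 0, -0.011],
    [-0.009, 0, -0.011],
    [-0.009, 0, -0.01],
    [-0.009, 0, -0.011],
    [0, 0, 0],
  ],
  rot=[
    [0, 0, 0],
    [0, 0, 0],
    [0, 0, 0],
    [0, 0, 0],
    [0, 0, 0],
    [0, 0, 0],
    [0, 0, 0],
  ],
  hand=[-1, -1, -1, -1, -1, -1, -1],
)

```text
clock: 5.18
position: [0.5547, -0.0007, 0.1266]
ee_rot: [0.242, 0.664, 0.665, -0.241]
contact_force: [0.0, 0.2, -1.7]
width: 0.0266
gripper_force: 39.5
```

```bash
python3 - <<'E'
from h import *
s=status.get_state();p=s['position'];print(p,s['width'],s['contact_force'],s['gripper_force'])
snap('side','side3.png');snap('top','top3.png')
a=cv2.imread('pics/side3.png')[190:340,210:360];b=cv2.imread('pics/top3.png')[140:290,220:370]
cv2.imwrite('pics/c4.png',cv2.resize(np.hstack([a,b]),(800,400),interpolation=2))
e=plan(p+.14*np.array([0,.643,.766]),tilt(40),8)
E
```

```text
[ 0.55471644 -0.00069589  0.12657067] 0.02660585724518704 [ 9.54333208e-04  1.85228316e-01 -1.66032406e+00] 39.49259698390961
xyz [[0.0, 0.0, -0.058], [0.0, 0.0, -0.059], [0.0, 0.001, -0.058], [-0.0, -0.0, -0.059], [-0.0, -0.0, -0.058], [-0.0, 0.0, -0.059], [-0.0, 0.0, -0.058], [-0.0, 0.0, -0.059]] rot [[0.0, -0.0, 0.0], [0.0, -0.0, 0.0], [0.001, -0.001, 0.001], [-0.0, 0.0, -0.0], [-0.0, -0.0, -0.0], [0.0, -0.0, 0.0], [0.0, -0.0, 0.0], [0.001, -0.001, 0.001]]
end [0.5546 0.0894 0.2338]
```

View pics/c4.png

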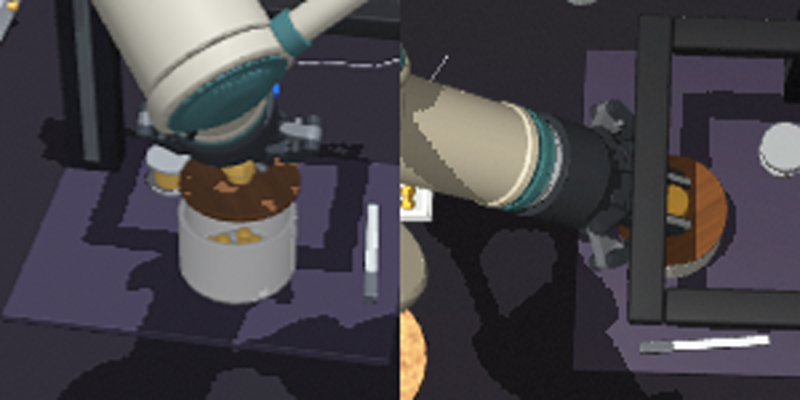

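The lid is up, level and clear of the open jar, and the charms are visible at crop (240,238). I bring it out, then over the mat, yawing the hand away from the red bottle.

```bash
python3 - <<'E'
from h import *
t=cam('top0.png');print('bottle',onz(t,140,227,.075))
e=plan([.5547,.1,.185],tilt(40),8)
e=plan([.4385,.281,.10],tilt(40,30),12,e)
E
```

```text
bottle [0.53766702 0.40488211 0.075     ]
xyz [[0.016, 0.0, -0.046], [0.017, 0.0, -0.045], [0.016, 0.001, -0.046], [0.017, -0.0, -0.046], [0.016, -0.0, -0.046], [0.017, 0.0, -0.045], [0.016, 0.0, -0.046], [0.017, 0.0, -0.046]] rot [[0.0, -0.0, 0.0], [0.0, -0.0, 0.0], [0.001, -0.001, 0.001], [-0.0, 0.0, -0.0], [-0.0, -0.0, -0.0], [0.0, -0.0, 0.0], [0.0, -0.0, 0.0], [0.001, -0.001, 0.001]]
end [0.5546 0.1001 0.1849]
xyz [[0.054, -0.032, -0.014], [0.054, -0.03, -0.015], [0.056, -0.028, -0.016], [0.057, -0.025, -0.017], [0.057, -0.024, -0.017], [0.058, -0.02, -0.018], [0.059, -0.018, -0.019], [0.059, -0.016, -0.019]] rot [[-0.027, 0.0, -0.032], [-0.027, 0.0, -0.032], [-0.026, 0.0, -0.032], [-0.027, 0.0, -0.032], [-0.027, 0.0, -0.032], [-0.027, 0.0, -0.032], [-0.027, 0.0, -0.032], [-0.027, 0.0, -0.032]]
xyz [[0.06, -0.013, -0.019], [0.06, -0.011, -0.02], [0.06, -0.008, -0.02], [0.061, -0.005, -0.02]] rot [[-0.026, 0.0, -0.032], [-0.027, 0.0, -0.031], [-0.027, 0.0, -0.032], [-0.027, 0.0, -0.032]]
end [0.4385 0.281  0.1   ]
```

Emit:
apply_moves(
  xyz=[
    [0.016, 0, -0.046],
    [0.017, 0, -0.045],
    [0.016, 0, -0.046],
    [0.017, 0, -0.046],
    [0.016, 0, -0.046],
    [0.017, 0, -0.045],
    [0.016, 0, -0.046],
    [0.017, 0, -0.046],
  ],
  rot=[
    [0, 0, 0],
    [0, 0, 0],
    [0, 0, 0],
    [0, 0, 0],
    [0, 0, 0],
    [0, 0, 0],
    [0, 0, 0],
    [0, 0, 0],
  ],
  hand=[-1, -1, -1, -1, -1, -1, -1, -1],
)

```text
clock: 6.28
position: [0.5542, 0.1008, 0.1854]
ee_rot: [0.242, 0.664, 0.665, -0.241]
contact_force: [-0.1, -0.9, -1.3]
width: 0.0266
gripper_force: 39.5
```

Emit:
apply_moves(
  xyz=[
    [0.054, -0.032, -0.014],
    [0.054, -0.03, -0.015],
    [0.056, -0.028, -0.016],
    [0.057, -0.025, -0.017],
    [0.057, -0.024, -0.017],
    [0.058, -0.02, -0.018],
    [0.059, -0.018, -0.019],
    [0.059, -0.016, -0.019],
  ],
  rot=[
    [-0.027, 0, -0.032],
    [-0.027, 0, -0.032],
    [-0.026, 0, -0.032],
    [-0.027, 0, -0.032],
    [-0.027, 0, -0.032],
    [-0.027, 0, -0.032],
    [-0.027, 0, -0.032],
    [-0.027, 0, -0.032],
  ],
  hand=[-1, -1, -1, -1, -1, -1, -1, -1],
)

```text
clock: 7.28
position: [0.4759, 0.2216, 0.1282]
ee_rot: [0.28, 0.537, 0.772, -0.194]
contact_force: [-0.5, -0.2, -1.3]
width: 0.0263
gripper_force: 39.6
```

Emit:
apply_moves(
  xyz=[
    [0.06, -0.013, -0.019],
    [0.06, -0.011, -0.02],
    [0.06, -0.008, -0.02],
    [0.061, -0.005, -0.02],
    [0, 0, 0],
  ],
  rot=[
    [-0.026, 0, -0.032],
    [-0.027, 0, -0.031],
    [-0.027, 0, -0.032],
    [-0.027, 0, -0.032],
    [0, 0, 0],
  ],
  hand=[-1, -1, -1, -1, -1],
)

```text
clock: 7.9
position: [0.4366, 0.2816, 0.0998]
ee_rot: [0.296, 0.468, 0.815, -0.17]
contact_force: [0.1, -0.7, -1.9]
width: 0.0264
gripper_force: 39.6
```

```bash
python3 - <<'E'
from h import *
s=status.get_state();p=s['position'];print(p,s['width'],s['contact_force'],s['gripper_force'])
snap('side','side4.png');snap('top','top4.png')
a=cv2.imread('pics/side4.png')[290:480,210:440];b=cv2.imread('pics/top4.png')[180:370,100:330]
cv2.imwrite('pics/c5.png',cv2.resize(np.hstack([a,b]),(800,330),interpolation=2))
e=plan([.4385,.281,.0535],tilt(40,30),8)
E
```

```text
[0.4365596  0.28158785 0.0998023 ] 0.02640409147829021 [ 0.13549599 -0.72625471 -1.92713797] 39.612552523612976
xyz [[0.013, 0.0, 0.015], [0.012, 0.001, 0.015], [0.013, -0.0, 0.015], [0.012, 0.0, 0.015], [0.013, 0.0, 0.015], [0.012, 0.001, 0.015], [0.013, 0.0, 0.016], [0.012, 0.0, 0.015]] rot [[0.0, -0.0, 0.0], [0.001, -0.0, 0.0], [0.0, -0.0, 0.001], [0.001, -0.0, -0.0], [-0.0, -0.0, 0.0], [0.0, -0.0, 0.0], [0.001, -0.0, 0.0], [0.0, -0.0, 0.001]]
end [0.4385 0.2809 0.0534]
```

View pics/c5.png

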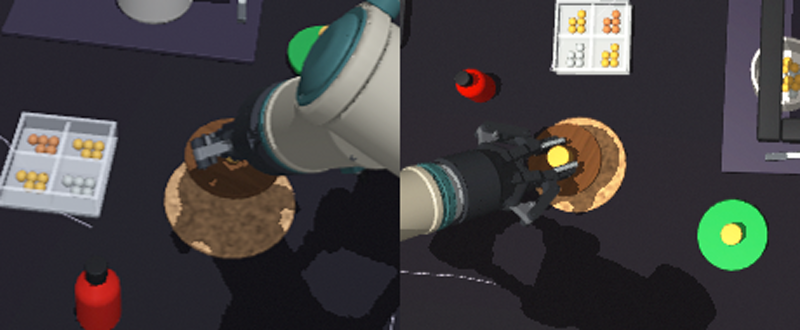

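The lid is held above the mat, with the knob at crop (558,157) and the mat centre about (580,165); the offset is parallax. I descend and then feel for contact.

Emit:
apply_moves(
  xyz=[
    [0.013, 0, 0.015],
    [0.012, 0.001, 0.015],
    [0.013, 0, 0.015],
    [0.012, 0, 0.015],
    [0.013, 0, 0.015],
    [0.012, 0.001, 0.015],
    [0.013, 0, 0.015],
    [0.012, 0, 0.015],
  ],
  rot=[
    [0, 0, 0],
    [0, 0, 0],
    [0, 0, 0],
    [0, 0, 0],
    [0, 0, 0],
    [0, 0, 0],
    [0, 0, 0],
    [0, 0, 0],
  ],
  hand=[-1, -1, -1, -1, -1, -1, -1, -1],
)

```text
clock: 9.0
position: [0.4383, 0.2811, 0.0531]
ee_rot: [0.296, 0.469, 0.815, -0.17]
contact_force: [1.6, 0.4, -1.9]
width: 0.027
gripper_force: 39.6
```

Emit:
apply_moves(
  xyz=[
    [0.002, 0, 0.0025],
    [0.002, 0, 0.0025],
    [0.002, 0, 0.0025],
    [0.002, 0, 0.0025],
    [0, 0, 0],
  ],
  rot=[
    [0, 0, 0],
    [0, 0, 0],
    [0, 0, 0],
    [0, 0, 0],
    [0, 0, 0],
  ],
  hand=[-1, -1, -1, -1, -1],
)

```text
clock: 9.62
position: [0.4383, 0.2809, 0.0497]
ee_rot: [0.296, 0.469, 0.814, -0.17]
contact_force: [0.0, 0.1, -1.5]
width: 0.0268
gripper_force: 39.6
```

Emit:
apply_moves(
  xyz=[
    [0.002, 0, 0.0025],
    [0.002, 0, 0.0025],
    [0, 0, 0],
  ],
  rot=[
    [0, 0, 0],
    [0, 0, 0],
    [0, 0, 0],
  ],
  hand=[-1, -1, -1],
)

```text
clock: 10.0
position: [0.4383, 0.2808, 0.0477]
ee_rot: [0.296, 0.469, 0.814, -0.17]
contact_force: [-0.8, -0.6, -1.6]
width: 0.0266
gripper_force: 39.6
```

Emit:
apply_moves(
  xyz=[
    [0.001, 0, 0.0012],
    [0, 0, 0],
  ],
  rot=[
    [0, 0, 0],
    [0, 0, 0],
  ],
  hand=[-1, -1],
)

```text
clock: 10.25
position: [0.4384, 0.2809, 0.0475]
ee_rot: [0.296, 0.469, 0.814, -0.17]
contact_force: [-1.1, 0.2, 0.7]
width: 0.0265
gripper_force: 39.7
```

Emit:
apply_moves(
  xyz=[
    [0.001, 0, 0.0013],
    [0, 0, 0],
  ],
  rot=[
    [0, 0, 0],
    [0, 0, 0],
  ],
  hand=[-1, -1],
)

```text
clock: 10.5
position: [0.4384, 0.2809, 0.0475]
ee_rot: [0.297, 0.469, 0.814, -0.17]
contact_force: [-3.5, 1.4, 5.4]
width: 0.0269
gripper_force: 40.2
```

It is seated, with 5 N upward. I release.

Emit:
apply_moves(
  xyz=[
    [0, 0, 0],
    [0, 0, 0],
    [0, 0, 0],
    [0, 0, 0],
    [0, 0, 0],
    [0, 0, 0],
    [0, 0, 0],
  ],
  rot=[
    [0, 0, 0],
    [0, 0, 0],
    [0, 0, 0],
    [0, 0, 0],
    [0, 0, 0],
    [0, 0, 0],
    [0, 0, 0],
  ],
  hand=[-0.3, -0.2, -0.1, 0.1, 0.4, 0.6, 0.6],
  force=20,
)

```text
clock: 11.38
position: [0.4383, 0.2809, 0.0468]
ee_rot: [0.296, 0.469, 0.814, -0.17]
contact_force: [0.3, 0.0, 0.2]
width: 0.0683
gripper_force: 0.0
```

Emit:
apply_moves(
  xyz=[
    [0, 0, -0.02],
    [0, 0, -0.05],
    [0, 0, -0.08],
    [0, 0, -0.1],
    [0, 0, -0.1],
    [0, 0, -0.1],
    [0, 0, -0.1],
    [0, 0, 0],
  ],
  rot=[
    [0, 0, 0],
    [0, 0, 0],
    [0, 0, 0],
    [0, 0, 0],
    [0, 0, 0],
    [0, 0, 0],
    [0, 0, 0],
    [0, 0, 0],
  ],
  hand=[0.6, 0.6, 0.6, 0.6, 0.6, 0.6, 0.6, 0.6],
)

```text
clock: 12.38
position: [0.3849, 0.3746, 0.1753]
ee_rot: [0.296, 0.469, 0.815, -0.167]
contact_force: [0.6, -0.3, -0.4]
width: 0.0683
gripper_force: 0.0
```

```bash
python3 - <<'E'
from h import *
s=status.get_state();print(s['position'],s['width'],s['contact_force'],s['qd'].round(3))
snap('side','side5.png');snap('top','top5.png')
a=cv2.imread('pics/side5.png')[240:480,210:450];b=cv2.imread('pics/top5.png')[140:380,100:400]
cv2.imwrite('pics/c6.png',cv2.resize(np.hstack([a,b]),(800,356),interpolation=2))
E
```

```text
[0.3849248  0.37462935 0.17534301] 0.06826694369566916 [ 0.58716652 -0.29693538 -0.44012754] [-0.025  0.025  0.064 -0.002 -0.021  0.007]
```

View pics/c6.png

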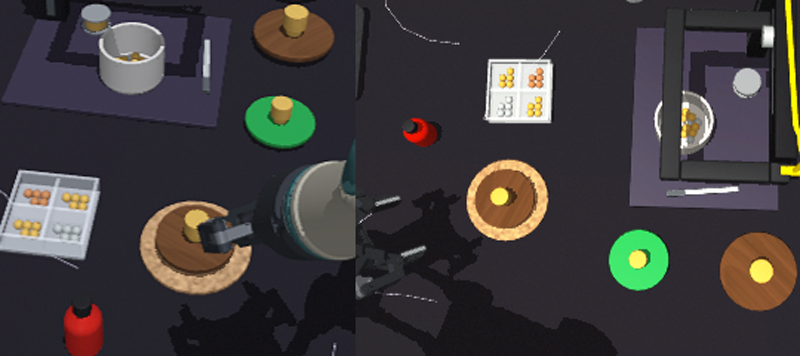

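The lid lies flat near the mat's centre: disc at (506,198), mat at (508,200). The jar stands open in its place and nothing else has moved.

```bash
python3 -c "
from rig import job; print(job.sign_off())"
```

```text
the job is handed in; nothing more can be done
None
```

The lid is on the cork mat, knob up and within a few millimetres of its centre; the jar stands open where it was, nothing else looked moved in the last pictures, and the job is handed in (sign-off returned no verdict).

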